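# Dry-fit a staggered block lamination in the glue-up jig

## Robot

A 6-joint arm with a two-finger parallel gripper is mounted at the origin on a cart in front of the work surface, level with it; the furniture and walls round the work are solid. World frame = base frame: x ahead of the robot, y to its left, z up, the work surface at z = 0. Lengths are in mm, angles in degrees, forces in N, time in s.
With the tool pointing down it reaches from about 350 to 875 mm from the base axis. Payload 4.2 kg.
Tool frame: the origin (TCP) lies at the centre of the arm's flange, where the gripper is bolted on; the fingertips stand 173 mm ahead of it and the grasp point (between the pads) lies 155 mm ahead of it; z points along the fingers, y is the direction in which the jaws open and shut (so a half turn about z gives the same grasp; the last joint's range is limited). The gripper opens to 85 mm and grips with 20 to 120 N. Pads are 22 mm wide; open, the fingers measure 114 mm over their backs; the gripper's body (76 mm by 85 mm) begins 54 mm behind the grasp point. The pads swing forward as they close: fully open they stand 13 mm farther back than shut.
Start: joints at [-60.986, 22.042, 0.453, 0, -68.411, -14.817], TCP at [153.312, -605.884, 404.712] pointing down, gripper open.
Joint ranges: [-179.83, 179.83], [-69.29, 118.12], [-61.27, 80.66], [-181.25, 117.63], [-171.15, -9.14], [-177.46, 177.46]. Speed limits (degrees/s): [159.86, 159.86, 180, 180, 180, 180].

## Interface

Orientations are given as a 3x3 rotation matrix whose columns are the frame's x, y, z axes.
In Python, from cell import arm gives the robot as it stands. The module is installed in compiled form; this text tells all that it offers. Calls block until the motion is done:
- arm.move_to(position, orientation): joint-space move of the TCP to a pose.
- arm.move_straight(position, attitude=None, v=150, contact_N=None): straight line of the TCP; attitude=None keeps the orientation; v is the mean speed in mm/s. With contact_N (N) it stops when the force on the tool has changed by that much, and returns True; else False.
- arm.goto_joints(angles): joint-space move.
- arm.command_gripper(opening, grasp_force=None): finger opening in mm; grasp_force is the grip in N (None keeps the last); returns when the fingers have stopped.
- arm.pause(seconds).
- arm.inverse_kinematics(position, orientation): joint angles nearest the present ones, or None.
- arm.state(): the state.
- arm.capture(name): name is "scene" or "top" or "wrist"; returns the picture (420x560x3 uint8, red, green, blue); there is no depth.
- arm.camera_info(name): a dict with "fx", "fy", "cx", "cy" (pixels), "dist_coeffs" ([k1, k2, p1, p2, k3] as OpenCV has them; the pictures are not rectified), "T" (4x4, takes a point from camera to world coordinates); the wrist camera has in their place "tool_from_camera" (4x4, takes a point from camera to tool coordinates, whose origin is the TCP and whose axes are the flange's). Camera axes: x right, y down, z forward; pixel columns grow to the right and rows downward; lengths in mm; the calibration is good to about 2 mm. A picture is of the moment at which its call begins: read the wrist's pose just before it. camera_info takes no time and is no camera call.
A pose or a line that the arm cannot do raises arm.Unreachable and nothing moves.
- arm.close_job(): hands the job in, once; it reports no verdict.
Trained networks look in the newest picture that a camera, given by its name, has taken for a name from the list of things; names that differ only in an ending like _2 or _b are one class to them, and where a whole thing is asked for, a point or a joint stands for the part that bears it (a point fixed in the world has none). Each returns a list of dicts, best first, with "p" (0 to 1); they miss things now and then, are a little off and sometimes report something else, mostly with a low value. They report only what shows in the picture. A call takes as long as a camera call.
- arm.trace(camera, target): "pixels" (420x560 bool, what is visible of it) and "rect" ([left, top, width, height] in pixels, round what is visible of it).
The state is a dict: "time_s": time; "joint_positions": joint angles; "joint_velocities": joint speeds; "joint_efforts": joint torques, N m; "ee_pos": TCP position; "ee_rot": TCP orientation; "contact_force": force on the tool from outside, world axes, zero at the start; "wrist_torque": the same for the moment, N m; "gripper_width": finger opening in mm.
Only numpy, scipy, OpenCV 4.12 (cv2) and the standard library are available. Lean on these libraries where they do the work, as an engineer would, in place of code of your own. Each camera call takes 0.05 s, during which the arm holds its last target.

## Task

Dry-fit the staggered block lamination in the glue-up jig. First push the two lower blocks along the fence until their joint is shut and the course squeezes the sprung end keeper about 5 mm in, without ever driving it to the end of its 10 mm travel, then ease off so that the joint stays shut. Then slide the top block along the course, never lifting it off or letting it fall, until it is centred over that joint, with all three blocks flush along the fence; leave the things standing round the jig alone.

Things in the scene. Friction and masses are not known exactly. Their poses are not given: they have to be found in the camera images.
- jig: Fixed plywood jig on the bench, base board 12 mm thick; origin under the board on the middle line of the course. Own x runs along the course to the keeper, own y to the fence: a wooden strip, inner face at y +22.5 mm, 14 mm thick, top 60 mm above the bench. Board: x -136 to +144, y -54 to +38 mm; the -y side is open. The steel stop at the +x end stands 34 mm above the board.
- keeper (a joint): Sprung steel end plate on the stop, facing the course end, 40 mm wide, 2 to 34 mm above the board. 0 = at rest, grows in m as the course squeezes it towards jig +x; hard end at 0.010. Spring 2.5 N per mm, damped, no preload. Where the stop is clamped is not reported: the rest position of the plate's face is between jig x +68 and +90 mm, to be found by touch.
- block_a: Lower wooden block nearer the keeper, 80 mm long (own y, along the course), 45 mm wide (own x), 38 mm high, 0.1 to 0.2 kg; origin at the centre of its underside. It lies on the board within 3 mm of the fence, not yet touching the keeper. Sliding all three blocks together takes about 1.5 to 4 N.
- block_b: Second lower block, same size and axes as block_a, lying on the board farther from the keeper (towards jig -x), an open joint of 10 to 26 mm between it and block_a, a few mm off the fence and slightly askew. Beyond its outer end, 70 mm or more away, stand fixed tool cases 0.2 m tall.
- block_c: Top block, same size and axes, lying on block_b (underside 50 mm above the bench), 2 to 25 mm nearer the keeper than block_b, a few mm off the fence and slightly askew. It ends up about half a block length from each lower block.
- glue_bottle: Bystander: glue bottle 57 mm wide, 175 mm tall; origin at the centre of its foot.
- tape_measure: Bystander: pocket tape measure 40x87x68 mm; origin at the centre of its underside.
- drill_index: Bystander: steel drill bit box 49x116x62 mm; origin at the centre of its underside.

How it is judged:
By the outcome, as a careful person would: the job done as asked, in the order asked, and still so for the second after the job is handed in, with the robot touching nothing.
It also fails if it takes over 72 s, if anything falls off the work surface, if the arm or the gripper's body presses on something with over 40 N, if the wrist force passes 120 N, or if a joint passes its speed limit or range.

## Working session

There is one attempt and no reset: what is moved stays moved. The work goes in short steps, each a Python script; the robot and the scene stay as the last script left them, time stands still between calls to the robot, and variables do not carry over. Pictures are saved under pics/ and viewed, and the job is handed in when it is done.

```bash
mkdir -p pics; ls; python3 - <<'E'
from cell import arm
import cv2, numpy as np
for n in ("scene","top","wrist"):
    im=arm.capture(n); cv2.imwrite(f"pics/{n}0.png",im[:,:,::-1])
    ci=arm.camera_info(n); print(n,{k:np.round(v,4).tolist() for k,v in ci.items()})
    for t in ("jig","keeper","block_a","glue_bottle","tape_measure","drill_index"):
        try:
            r=arm.trace(n,t); print(t,[(round(d["p"],2),d["rect"],int(d["pixels"].sum())) for d in r])
        except Exception as e: print(t,repr(e))
s=arm.state(); print(s)
E
```

```text
pics
scene {'fx': 459.3231, 'fy': 459.3231, 'cx': 277.991, 'cy': 216.0087, 'dist_coeffs': [-0.0295, 0.0, 0.0, 0.0, 0.0], 'T': [[-0.8764, 0.3031, -0.3742, 1003.7452], [0.4815, 0.564, -0.6709, 478.5196], [0.0077, -0.7681, -0.6402, 779.2285], [0.0, 0.0, 0.0, 1.0]]}
jig [(0.78, [230.7, 146.7, 76.5, 66.5], 1392)]
keeper []
block_a [(0.9, [265.3, 157.0, 30.4, 30.2], 600), (0.77, [285.4, 185.2, 9.4, 12.0], 162), (0.68, [252.8, 159.2, 19.7, 14.7], 137), (0.42, [305.5, 239.3, 30.6, 69.7], 1377)]
glue_bottle [(0.94, [304.9, 242.7, 29.1, 65.5], 1408)]
tape_measure [(0.87, [288.9, 242.1, 28.1, 28.9], 528)]
drill_index [(0.76, [235.2, 211.0, 37.8, 38.9], 745)]
top {'fx': 443.8302, 'fy': 443.8302, 'cx': 283.4279, 'cy': 204.5106, 'dist_coeffs': [-0.0021, 0.0, 0.0, 0.0, 0.0], 'T': [[0.0107, -0.9965, 0.0824, 504.7062], [-0.9999, -0.0098, 0.0116, -291.0505], [-0.0107, -0.0825, -0.9965, 988.3388], [0.0, 0.0, 0.0, 1.0]]}
jig [(0.56, [316.3, 218.5, 136.5, 55.4], 2973)]
keeper [(0.76, [418.7, 228.4, 10.7, 17.1], 164)]
block_a [(0.75, [327.2, 234.5, 33.6, 25.0], 329), (0.62, [332.9, 240.9, 43.8, 24.7], 952
[... 631 characters left out ...]
117824e+01, -1.48156876e+01]), 'joint_velocities': array([-0.03209345, -0.01456903, -0.09002262,  0.02853747, -0.0278378 ,
       -0.01123941]), 'joint_efforts': array([-1.49238776e-04, -3.92097223e+01,  1.88622022e+01,  4.19065565e+00,
       -3.61094681e-04, -1.36495478e-05]), 'ee_pos': array([ 153.30835197, -605.88580418,  404.72120662]), 'ee_rot': array([[-9.69450326e-01, -2.45287719e-01, -1.48239468e-05],
       [-2.45287719e-01,  9.69450326e-01, -6.97380224e-06],
       [ 1.60816681e-05, -3.12462277e-06, -1.00000000e+00]]), 'contact_force': array([-0.09356079,  1.22522934, -0.56982171]), 'wrist_torque': array([ 0.03489722, -0.00270617, -0.00271129]), 'gripper_width': 85.39676889793617}
```

View pics/top0.png

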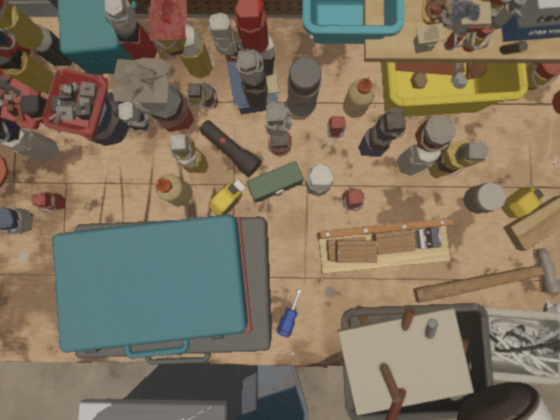

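View pics/scene0.png

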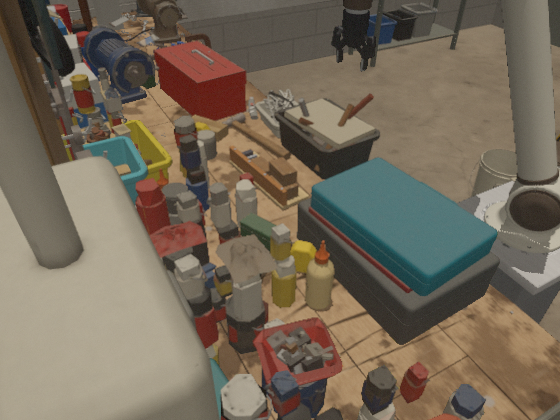

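```bash
python3 - <<'E'
import cv2
a=cv2.imread('pics/top0.png')[190:300,290:480]; cv2.imwrite('pics/topz.png',cv2.resize(a,None,fx=4.2,fy=4.2,interpolation=cv2.INTER_CUBIC))
a=cv2.imread('pics/scene0.png')[130:280,200:360]; cv2.imwrite('pics/scenez.png',cv2.resize(a,None,fx=4,fy=4,interpolation=cv2.INTER_CUBIC))
E
```

```text
(no output)
```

View pics/topz.png

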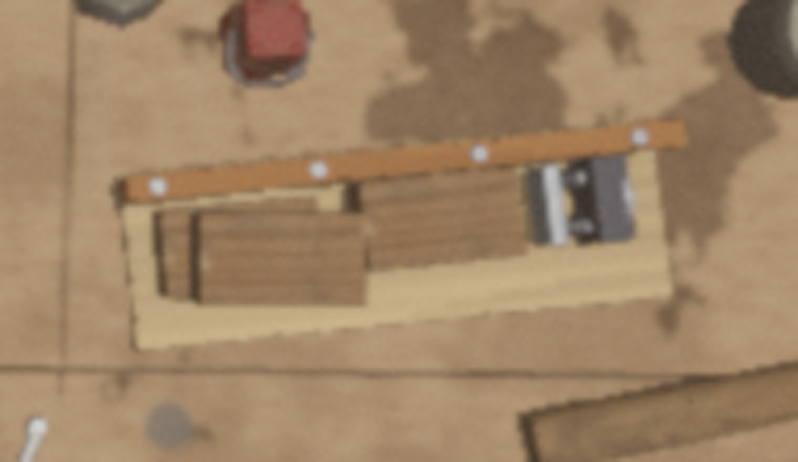

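View pics/scenez.png

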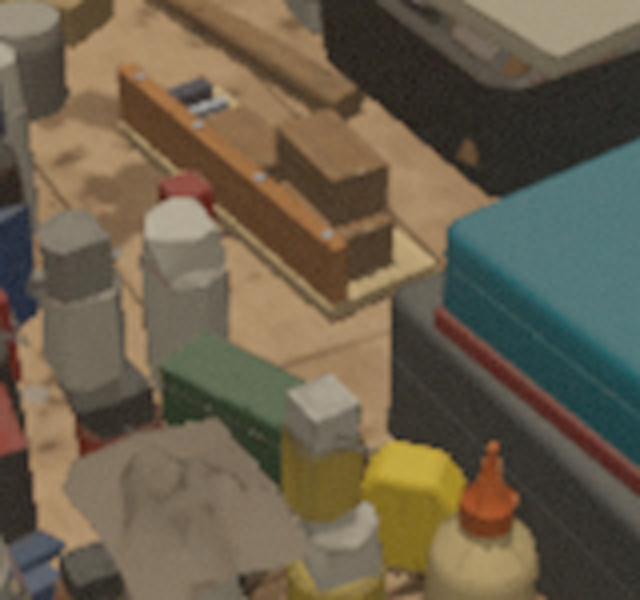

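```bash
cat > h.py <<'E'
from cell import arm
import cv2, numpy as np
def K(ci): return np.array([[ci["fx"],0,ci["cx"]],[0,ci["fy"],ci["cy"]],[0,0,1]]),np.array(ci["dist_coeffs"],float)
def Tcam(n,st=None):
    ci=arm.camera_info(n)
    if "T" in ci: return np.array(ci["T"])
    T=np.eye(4);T[:3,:3]=st["ee_rot"];T[:3,3]=st["ee_pos"]
    return T@np.array(ci["tool_from_camera"])
def back(n,px,z,T):
    k,d=K(arm.camera_info(n)); px=np.array(px,float).reshape(-1,1,2)
    u=cv2.undistortPoints(px,k,d).reshape(-1,2)
    r=np.c_[u,np.ones(len(u))]@T[:3,:3].T; o=T[:3,3]
    z=np.broadcast_to(z,len(u))
    return o+r*((z-o[2])/r[:,2])[:,None]
def proj(n,P,T):
    k,d=K(arm.camera_info(n)); Ti=np.linalg.inv(T)
    return cv2.projectPoints(np.array(P,float),cv2.Rodrigues(Ti[:3,:3])[0],Ti[:3,3],k,d)[0].reshape(-1,2)
E
python3 - <<'E'
from h import *
z=np.array([(124,205),(137,350),(670,293),(655,152)])/4.2+[290,190]
T=Tcam("top"); print(back("top",z,12,T).round(1))
z=np.array([(125,178),(685,122),(687,145),(127,201)])/4.2+[290,190]
print(back("top",z,60,T).round(1))
E
```

```text
[[ 510.8 -359.6   12. ]
 [ 435.9 -366.7   12. ]
 [ 468.3 -642.6   12. ]
 [ 541.3 -636.3   12. ]]
[[ 523.9 -356.7   60. ]
 [ 554.5 -634.4   60. ]
 [ 543.1 -635.2   60. ]
 [ 512.5 -357.7   60. ]]
```

```bash
cat >> h.py <<'E'
EX=np.array([.1166,-.9932,0]);EX/=np.linalg.norm(EX);EY=np.array([-EX[1],EX[0],0])
RY=np.c_[-EY,-EX,[0,0,-1]]   # tool y along -jig x
E
python3 - <<'E'
from h import *
arm.move_to([500,-495,360],RY)
st=arm.state(); print(st["time_s"],st["ee_pos"],st["contact_force"])
im=arm.capture("wrist"); cv2.imwrite("pics/w1.png",im[:,:,::-1]); np.savez("w1.npz",im=im,T=Tcam("wrist",st))
for t in ("jig","keeper","block_a"):
    r=arm.trace("wrist",t); print(t,[(round(d["p"],2),d["rect"],int(d["pixels"].sum())) for d in r])
E
```

```text
2.425 [ 499.08339703 -495.66770847  360.34637495] [-0.25567064 -0.1506682  -0.19556282]
jig [(0.65, [137.9, 140.4, 282.7, 98.9], 14330)]
keeper [(0.93, [185.2, 174.6, 24.7, 45.7], 827)]
block_a [(0.83, [218.2, 169.7, 78.8, 53.8], 4130), (0.71, [303.3, 162.9, 106.6, 66.0], 5574)]
```

View pics/w1.png

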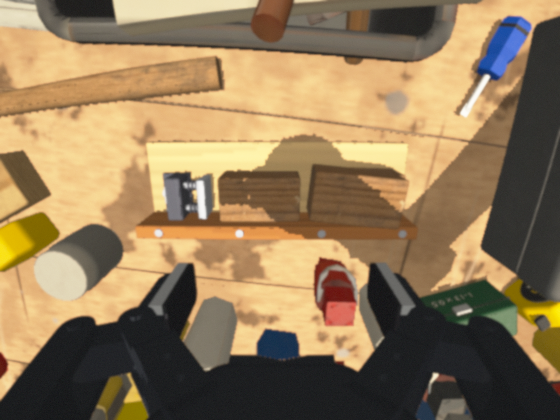

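```bash
python3 - <<'E'
import cv2
a=cv2.imread('pics/w1.png')[130:250,280:425]; cv2.imwrite('pics/w1r.png',cv2.resize(a,None,fx=5,fy=5,interpolation=cv2.INTER_CUBIC))
a=cv2.imread('pics/w1.png')[130:250,130:305]; cv2.imwrite('pics/w1l.png',cv2.resize(a,None,fx=4.5,fy=4.5,interpolation=cv2.INTER_CUBIC))
E
```

```text
(no output)
```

View pics/w1r.png

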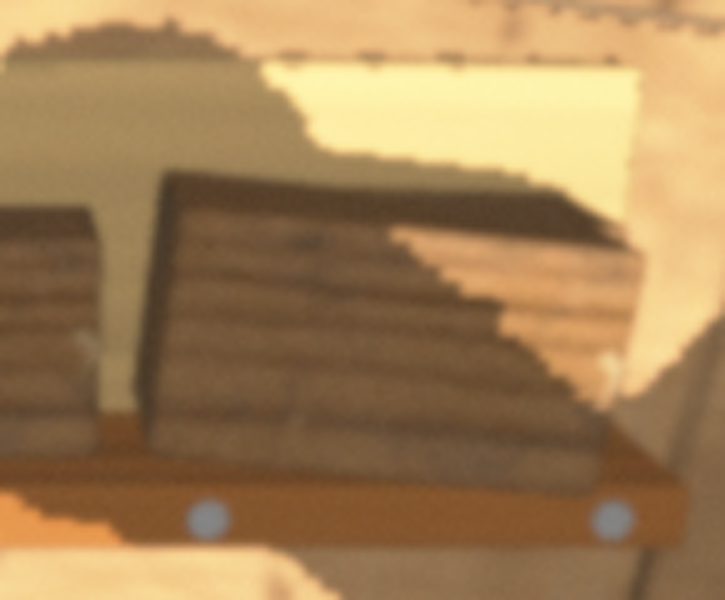

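View pics/w1l.png

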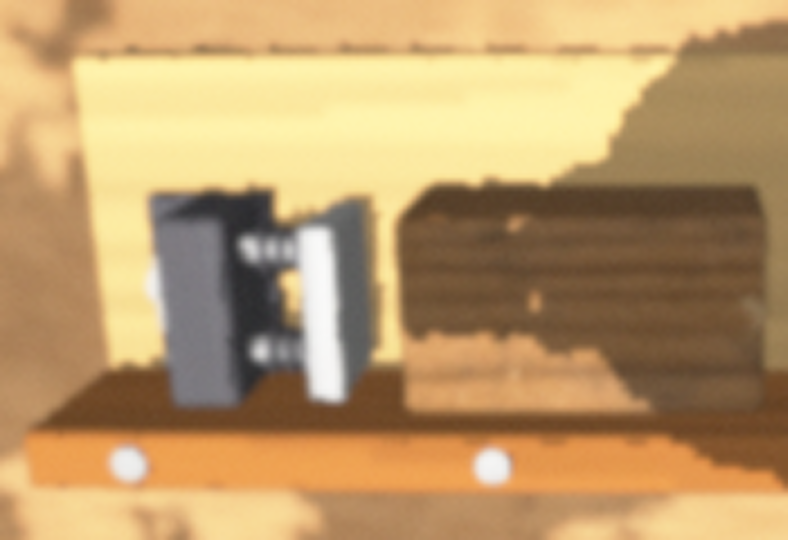

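```bash
python3 - <<'E'
from h import *
T=np.load("w1.npz")["T"]
L=lambda p:np.array(p)/4.5+130
R=lambda p:np.array(p)/5+[280,130]
P=np.vstack([back("wrist",L([(75,57)]),12,T),back("wrist",R([(638,68)]),12,T),
 back("wrist",L([(27,432),(28,487)]),60,T),back("wrist",R([(685,485),(683,543)]),60,T)])
J=np.array([(144,-54),(-136,-54),(144,22.5),(144,36.5),(-136,22.5),(-136,36.5)])
# rigid fit
pc=P[:,:2];mJ=J.mean(0);mP=pc.mean(0);U,S,V=np.linalg.svd((J-mJ).T@(pc-mP));Rm=V.T@U.T
O=mP-Rm@mJ;print(O,Rm,np.degrees(np.arctan2(Rm[1,0],Rm[0,0])));print((pc-(J@Rm.T+O)).round(1))
inv=lambda Q:((Q[:,:2]-O)@Rm).round(1)
print("a",inv(back("wrist",L([(405,215),(765,220),(765,410),(405,410)]),50,T)).tolist())
print("c",inv(back("wrist",R([(172,210),(645,255),(600,490),(150,455)]),88,T)).tolist())
print("b joint end (edge 100,240..)",inv(back("wrist",R([(635,255)]),50,T)))
print("keeper face top",inv(back("wrist",L([(330,225),(348,402)]),46,T)).tolist())
z=np.array([(158,213),(160,295),(200,210),(200,303),(366,303),(363,212)])/4.2+[290,190]
Tt=Tcam("top");print("top b outer",inv(back("top",z[:2],50,Tt)).tolist(),"c",inv(back("top",z[2:],88,Tt)).tolist())
z=np.array([(370,270),(365,188),(527,250),(524,170)])/4.2+[290,190]
print("top a",inv(back("top",z,50,Tt)).tolist())
print("top jig",inv(back("top",np.array([(124,205),(137,350),(670,293),(655,152)])/4.2+[290,190],12,Tt)).tolist())
E
```

```text
[ 503.43342717 -495.98473138] [[ 0.1120519   0.99370236]
 [-0.99370236  0.1120519 ]] -83.56638771030238
[[ 0.5  2. ]
 [ 1.2 -1.6]
 [-0.1  2.2]
 [-0.9  0.4]
 [ 0.5 -2.1]
 [-1.3 -0.9]]
a [[57.8, -23.2], [-18.5, -22.3], [-19.5, 20.5], [60.4, 20.8]]
c [[-27.8, -36.2], [-107.3, -29.2], [-104.8, 12.9], [-25.5, 6.5]]
b joint end (edge 100,240..) [[-122.1  -20.9]]
keeper face top [[75.0, -20.2], [74.0, 20.4]]
top b outer [[-120.8, 16.9], [-124.3, -23.7]] c [[-103.9, 16.6], [-108.9, -27.5], [-30.0, -35.5], [-26.2, 7.7]]
top a [[-18.7, -22.0], [-16.3, 18.8], [60.3, -20.1], [63.8, 19.7]]
top jig [[-134.7, 22.6], [-136.1, -52.6], [141.8, -51.3], [143.6, 21.9]]
```

```bash
cat >> h.py <<'E'
O=np.array([503.43,-495.98,0]); 
a_=np.radians(-83.45)
EX=np.array([np.cos(a_),np.sin(a_),0]);EY=np.array([-EX[1],EX[0],0]);RY=np.c_[-EY,-EX,[0,0,-1]]
def W(x,y,z): return O+x*EX+y*EY+np.array([0,0,z])
def Jg(p): d=np.array(p)-O; return np.array([d@EX,d@EY,d[2]])
E
python3 - <<'E'
from h import *
T=np.load("w1.npz")["T"];Tt=Tcam("top")
for z in (0,40,60,80,100,120,140):
    print(z,[Jg(p).round(0)[:2].tolist() for p in back("wrist",[(280,55),(380,58),(452,40)],z,T)],[Jg(p).round(0)[:2].tolist() for p in back("top",[(400,305),(343,312)],z,Tt)], "case",[Jg(p).round(0)[:2].tolist() for p in back("wrist",[(484,240),(515,130)],z,T)],[Jg(p).round(0)[:2].tolist() for p in back("top",[(268,225),(270,345)],z,Tt)])
E
```

```text
0 [[1.0, -139.0], [-101.0, -138.0], [-175.0, -158.0]] [[25.0, -139.0], [-100.0, -141.0]] case [[-252.0, 64.0], [-262.0, -69.0]] [[-244.0, 65.0], [-266.0, -195.0]]
40 [[0.0, -132.0], [-89.0, -131.0], [-154.0, -148.0]] [[16.0, -132.0], [-104.0, -134.0]] case [[-222.0, 46.0], [-231.0, -71.0]] [[-243.0, 64.0], [-264.0, -186.0]]
60 [[0.0, -129.0], [-83.0, -128.0], [-143.0, -144.0]] [[11.0, -129.0], [-107.0, -131.0]] case [[-206.0, 38.0], [-215.0, -71.0]] [[-242.0, 63.0], [-263.0, -182.0]]
80 [[0.0, -125.0], [-77.0, -124.0], [-133.0, -139.0]] [[7.0, -126.0], [-109.0, -128.0]] case [[-191.0, 29.0], [-199.0, -72.0]] [[-241.0, 62.0], [-261.0, -177.0]]
100 [[0.0, -122.0], [-71.0, -121.0], [-122.0, -135.0]] [[2.0, -122.0], [-111.0, -124.0]] case [[-176.0, 20.0], [-183.0, -73.0]] [[-240.0, 61.0], [-260.0, -173.0]]
120 [[0.0, -118.0], [-65.0, -117.0], [-112.0, -130.0]] [[-2.0, -119.0], [-113.0, -121.0]] case [[-161.0, 11.0], [-167.0, -74.0]] [[-239.0, 60.0], [-259.0, -169.0]]
140 [[-0.0, -115.0], [-59.0, -114.0], [-101.0, -125.0]] [[-7.0, -116.0], [-115.0, -118.0]] case [[-145.0, 2.0], [-151.0, -75.0]] [[-239.0, 59.0], [-257.0, -164.0]]
```

```bash
cat >> h.py <<'E'
def RF(th):
    t=np.radians(th); z=np.sin(t)*EY-np.cos(t)*np.array([0,0,1]); x=np.cross(EX,z); return np.c_[x,EX,z]
RX=np.c_[EX,-EY,[0,0,-1]]
def tcp(x,y,z,R,L): return W(x,y,z)-L*R[:,2]
def rep(tag=""):
    s=arm.state();f=s["contact_force"]; print(tag,"t",round(s["time_s"],2),"jig",Jg(s["ee_pos"]).round(2),"F",np.round([f@EX,f@EY,f[2]],2)); return s
E
python3 - <<'E'
from h import *
for n,p,R in (("b",tcp(-82,-55,22,RF(10),168),RF(10)),("a",tcp(20,-55,22,RF(10),168),RF(10)),("end",tcp(-145,-3,26,RX,173),RX),("RY",tcp(-82,-55,22,RY,168),RY)):
    q=arm.inverse_kinematics(p,R); print(n,p.round(0),None if q is None else np.round(q,1))
E
```

```text
b [ 410. -424.  187.] [-31.9  31.4 -16.4 -10.9 -34.8 137. ]
a [ 422. -525.  187.] [-39.1  37.6  -3.4 -10.6 -42.5 143. ]
end [ 484. -352.  199.] [-20.6  31.9 -16.8   0.  -41.3  27.1]
RY [ 439. -421.  190.] [-28.5  33.3 -15.7   0.  -41.  -54.9]
```

```bash
python3 - <<'E'
from h import *
R=RF(10)
arm.move_to(tcp(20,-55,100,R,168),R)
arm.command_gripper(50,20)
s=rep("above a")
arm.move_straight(tcp(20,-55,22,R,168),v=120); rep("down")
for k in range(4):
    c=arm.move_straight(tcp(20,-29,22,R,168),v=25,contact_N=6); s=rep(f"push {c}")
    if not c: break
    if abs(s["contact_force"]@EY)>4.5: break
print(s["gripper_width"])
im=arm.capture("wrist"); cv2.imwrite("pics/w2.png",im[:,:,::-1])
E
```

```text
above a t 5.89 jig [ 19.99 -84.19 265.44] F [0.04 0.62 0.32]
down t 6.69 jig [ 20.36 -83.88 188.17] F [-0.02 -0.35  0.51]
push True t 7.54 jig [ 19.9  -62.15 186.85] F [-0.17  0.    0.44]
push True t 7.75 jig [ 19.85 -61.27 186.13] F [ 0.14 -0.31  0.32]
push True t 7.96 jig [ 19.79 -60.41 185.61] F [ 0.54 -0.58  0.6 ]
push True t 8.17 jig [ 19.42 -59.64 185.49] F [-0.28 -0.02 -0.43]
50.02545359459519
```

View pics/w2.png

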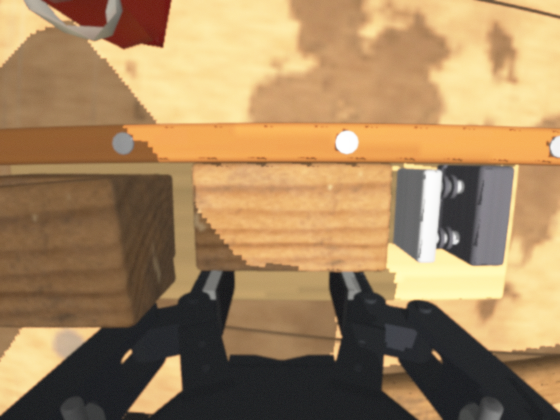

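```bash
python3 - <<'E'
from h import *
R=RF(10)
for i in range(3): rep(); arm.pause(0.1)
s=arm.state(); p=s["ee_pos"]
for k in range(3):
    c=arm.move_straight(p+(k+1)*1.0*EY,v=10); rep(c); arm.pause(.1); rep()
E
```

```text
t 8.22 jig [ 19.32 -59.74 185.21] F [0.01 0.27 0.47]
 t 8.32 jig [ 19.26 -59.88 184.97] F [ 0.75  0.68 -0.01]
 t 8.42 jig [ 19.3  -59.95 184.99] F [-0.07  0.41  0.05]
False t 8.78 jig [ 19.38 -59.25 185.04] F [ 0.21 -0.71  0.11]
 t 8.88 jig [ 19.38 -59.27 185.  ] F [ 0.7  -0.66  1.02]
False t 9.12 jig [ 19.46 -58.89 185.01] F [-0.28 -4.92  1.88]
 t 9.22 jig [ 19.46 -58.9  185.02] F [ 0.45 -6.36  1.76]
False t 9.47 jig [ 19.54 -58.59 185.04] F [ 1.36 -7.2   2.43]
 t 9.57 jig [ 19.57 -58.6  185.07] F [ 0.68 -6.9   2.73]
```

```bash
python3 - <<'E'
from h import *
R=RF(10)
arm.move_straight(W(20,-86,187),v=80)
arm.move_straight(W(-80,-86,187),v=150); rep("at b")
arm.move_straight(W(-80,-66,187),v=30); rep()
for y in (-62,-59,-58,-57,-56,-55):
    arm.move_straight(W(-80,y,187),v=20); arm.pause(.05); s=rep(y)
    if s["contact_force"]@EY<-6: break
im=arm.capture("wrist"); cv2.imwrite("pics/w3.png",im[:,:,::-1])
E
```

```text
at b t 10.91 jig [-79.41 -85.49 187.26] F [ 0.38 -0.1  -0.43]
 t 11.72 jig [-80.1  -66.03 186.96] F [-0.48  0.05 -0.03]
-62 t 12.12 jig [-80.03 -62.13 186.9 ] F [ 0.11 -0.18  0.25]
-59 t 12.47 jig [-80.12 -59.11 186.91] F [-1.02 -2.1   1.14]
-58 t 12.78 jig [-80.08 -58.66 186.88] F [ 0.27 -5.43  2.12]
-57 t 13.07 jig [-80.   -58.38 186.95] F [ 1.14 -6.76  2.59]
```

View pics/w3.png

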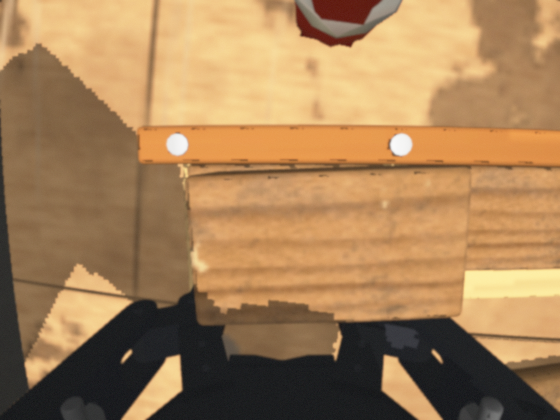

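```bash
python3 - <<'E'
from h import *
arm.move_straight(W(-80,-86,187),v=80)
arm.move_straight(W(-80,-90,275),v=200)
arm.command_gripper(0,20)
arm.move_to(W(-141,-2,290),RX); s=rep("above"); print(s["gripper_width"])
im=arm.capture("wrist"); cv2.imwrite("pics/w4.png",im[:,:,::-1])
np.savez("w4.npz",T=Tcam("wrist",s))
E
```

```text
above t 16.39 jig [-140.93   -2.15  290.01] F [ 0.58 -0.15 -0.61]
0.02240405141792492
```

View pics/w4.png

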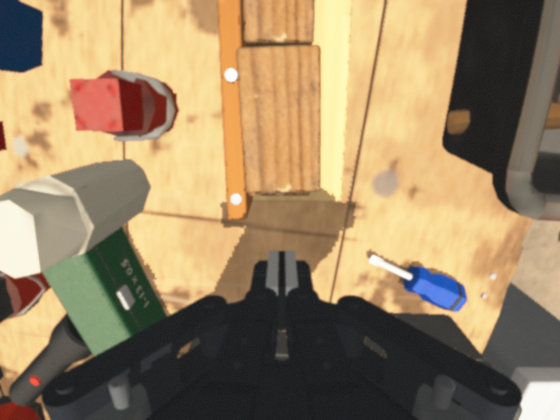

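```bash
python3 - <<'E'
from h import *
T=np.load("w4.npz")["T"]
print([Jg(p).round(1).tolist() for p in back("wrist",[(249,193),(318,193),(320,46)],88,T)],[Jg(p).round(1).tolist() for p in back("wrist",[(244,40),(313,40)],50,T)],[Jg(p).round(1).tolist() for p in back("wrist",[(228,218),(246,218)],60,T)])
arm.move_straight(W(-141,-1,199),v=100,contact_N=8)
rep("down")
import time
lg=[]
for x in np.arange(-138,-100,2.0):
    arm.move_straight(W(x,-1,199),v=30); s=rep(x)
    if s["contact_force"]@EX<-1.5: break
E
```

```text
[[-108.3, 17.5, 88.0], [-108.3, -23.4, 88.0], [-28.9, -21.9, 88.0]] [[-17.7, 22.0, 50.0], [-17.7, -21.8, 50.0]] [[-133.9, 36.1, 60.0], [-133.9, 23.3, 60.0]]
down t 17.5 jig [-140.81   -0.71  199.68] F [-0.74 -0.47 -0.33]
-138.0 t 17.75 jig [-137.73   -0.91  199.61] F [0.33 0.05 0.17]
-136.0 t 18.0 jig [-135.86   -1.01  199.11] F [ 0.28 -0.34 -0.33]
-134.0 t 18.25 jig [-133.9    -1.01  198.96] F [ 0.4  -0.26  0.23]
-132.0 t 18.5 jig [-131.9    -1.    198.95] F [-0.67  0.02  0.1 ]
-130.0 t 18.75 jig [-130.02   -1.1   198.96] F [ 0.4  -0.77  0.07]
-128.0 t 19.0 jig [-127.93   -1.06  198.93] F [-0.96  0.44 -0.04]
-126.0 t 19.25 jig [-125.87   -1.08  198.96] F [-0.51  0.51  0.89]
-124.0 t 19.5 jig [-123.84   -1.06  198.92] F [-0.47 -1.19  0.18]
-122.0 t 19.75 jig [-121.82   -1.07  198.94] F [-0.74 -0.28  0.65]
-120.0 t 20.0 jig [-119.82   -1.02  198.95] F [-0.85 -0.26 -0.44]
-118.0 t 20.25 jig [-117.81   -1.02  198.99] F [-1.48 -1.04  0.11]
-116.0 t 20.5 jig [-115.82   -0.96  199.02] F [-0.87 -0.17 -0.2 ]
-114.0 t 20.75 jig [-113.79   -0.98  199.02] F [ 0.77 -1.28  1.2 ]
-112.0 t 21.0 jig [-111.8    -0.97  199.01] F [-0.17  0.37  0.42]
-110.0 t 21.25 jig [-109.8    -0.96  199.04] F [-0.95 -0.5  -0.73]
-108.0 t 21.5 jig [-107.95   -1.04  199.03] F [-1.82 -0.27  1.16]
```

```bash
python3 - <<'E'
from h import *
s=arm.state()
im=arm.capture("wrist"); cv2.imwrite("pics/w5.png",im[:,:,::-1])
im=arm.capture("scene"); cv2.imwrite("pics/s5.png",cv2.resize(im[120:260,200:400,::-1],None,fx=4,fy=4))
E
```

```text
(no output)
```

View pics/w5.png

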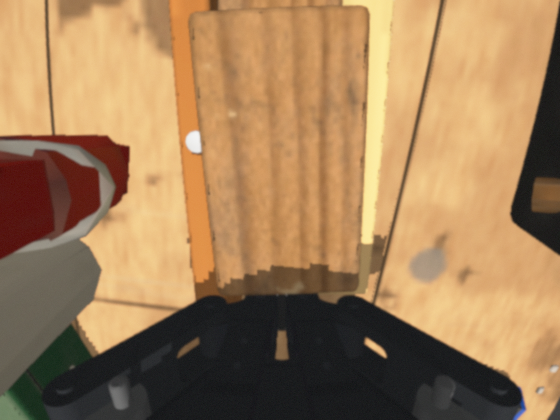

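View pics/s5.png

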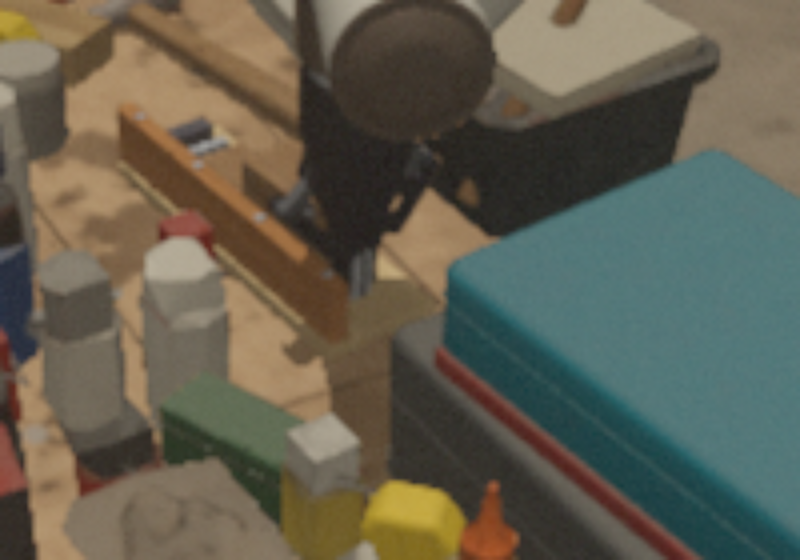

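```bash
cat >> h.py <<'E'
def fav(n=4,dt=.02):
    F=[];X=[]
    for i in range(n):
        s=arm.state();F.append(s["contact_force"]);X.append(s["ee_pos"]);arm.pause(dt)
    F=np.mean(F,0);return Jg(np.mean(X,0)).round(2),np.array([F@EX,F@EY,F[2]]).round(2),round(s["time_s"],2)
E
python3 - <<'E'
from h import *
for x in np.arange(-107,-88,1.0):
    arm.move_straight(W(x,-1,199),v=20); p,F,t=fav(); print(x,p,F,t)
    if F[0]<-7: break
E
```

```text
-107.0 [-107.1    -1.    199.03] [-3.62 -0.08  1.41] 21.9
-106.0 [-106.     -0.97  199.03] [-3.63  0.13  1.86] 22.22
-105.0 [-104.92   -0.99  199.02] [-3.12 -0.1   2.01] 22.53
-104.0 [-103.9    -0.99  199.02] [-2.69 -0.44  2.03] 22.85
-103.0 [-102.92   -1.    199.03] [-3.38 -0.25  2.13] 23.17
-102.0 [-101.94   -0.99  199.  ] [-3.24 -0.63  2.37] 23.48
-101.0 [-100.94   -0.99  199.03] [-3.51 -0.7   2.24] 23.8
-100.0 [-99.94  -0.99 199.02] [-3.5   0.14  2.38] 24.12
-99.0 [-98.92  -0.99 199.03] [-3.63 -0.07  2.68] 24.43
-98.0 [-97.93  -0.99 199.02] [-3.39 -0.38  2.39] 24.75
-97.0 [-96.92  -1.   199.01] [-3.42 -0.26  2.55] 25.07
-96.0 [-95.95  -1.   199.01] [-3.54 -0.17  2.5 ] 25.38
-95.0 [-95.07  -1.01 199.01] [-4.46 -0.65  3.24] 25.7
-94.0 [-94.39  -1.02 199.02] [-6.19  0.06  4.13] 26.02
-93.0 [-93.73  -1.05 199.03] [-8.11 -0.    5.15] 26.33
```

```bash
python3 - <<'E'
from h import *
for x in (-91.5,-90,-89,-88.5,-88,-87.5):
    arm.move_straight(W(x,-1,199),v=15); p,F,t=fav(); print(x,p,F,t)
    if p[0]>-90.7: break
E
```

```text
-91.5 [-92.75  -1.06 199.04] [-10.08  -0.2    6.28] 26.65
-90 [-91.79  -1.1  199.04] [-12.69   0.49   7.56] 26.97
-89 [-91.21  -1.11 199.04] [-14.57   0.68   8.79] 27.28
-88.5 [-90.98  -1.08 199.05] [-15.56   0.5    9.19] 27.6
-88 [-90.68  -1.09 199.04] [-16.56   0.62   9.94] 27.92
```

```bash
python3 - <<'E'
from h import *
for x in (-90,-91.5,-92.5,-93.5,-94,-94.5,-95,-95.5,-96,-96.5,-97):
    arm.move_straight(W(x,-1,199),v=8); p,F,t=fav(3); print(x,p,F,t)
    if F[0]>-.4 : break
im=arm.capture("wrist"); cv2.imwrite("pics/w6.png",im[:,:,::-1])
E
```

```text
-90 [-91.18  -1.22 199.02] [-9.7  -0.77  6.66] 28.37
-91.5 [-91.84  -1.12 199.  ] [-6.31  0.03  4.2 ] 28.75
-92.5 [-92.45  -1.01 198.96] [-4.68 -0.02  3.32] 29.07
-93.5 [-93.26  -0.99 198.87] [-1.91 -0.03  0.74] 29.4
-94 [-93.86  -0.97 198.88] [-1.49  0.16  0.48] 29.7
-94.5 [-94.34  -0.92 199.07] [ 0.08  0.16 -0.15] 30.0
```

```bash
python3 - <<'E'
from h import *
R=RF(10)
arm.move_straight(W(-102,-1,199),v=40)
arm.move_straight(W(-110,-1,285),v=200)
arm.move_to(W(-29,-90,285),R)
arm.command_gripper(50,20)
arm.move_straight(W(-29,-90,222),v=120); rep("down")
arm.move_straight(W(-29,-68,222),v=50)
for y in (-65,-63,-61,-60,-59,-58,-57,-56,-55):
    arm.move_straight(W(-29,y,222),v=20);p,F,t=fav(2); print(y,p,F,t)
    if F[1]<-4.5: break
im=arm.capture("wrist"); cv2.imwrite("pics/w7.png",im[:,:,::-1])
E
```

```text
down t 33.85 jig [-28.67 -89.77 222.45] F [0.2  0.17 0.07]
-65 [-28.98 -65.05 221.98] [ 0.09 -0.04 -0.14] 34.76
-63 [-29.06 -63.1  221.93] [-0.31 -0.9   0.06] 35.04
-61 [-29.09 -61.87 221.88] [-0.63 -5.32  1.83] 35.33
```

View pics/w7.png

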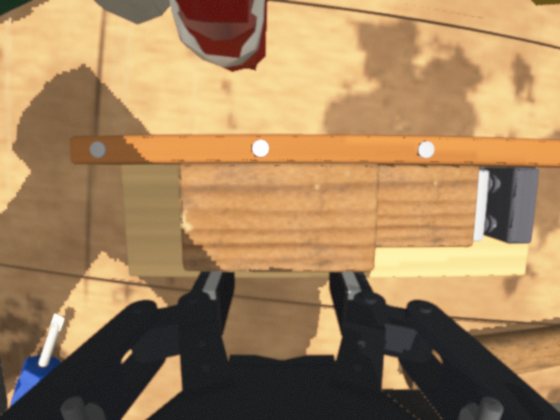

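```bash
python3 - <<'E'
from h import *
s=arm.state();T=Tcam("wrist",s)
print([Jg(p).round(1).tolist() for p in back("wrist",[(181,165),(280,165),(376,165),(182,270),(373,271)],88,T)],[Jg(p).round(1).tolist() for p in back("wrist",[(75,163),(180,163),(500,164)],60,T)],[Jg(p).round(1).tolist() for p in back("wrist",[(477,246),(378,246)],50,T)])
for y in (-60.5,-60,-59.5):
    arm.move_straight(W(-29,y,222),v=20);p,F,t=fav(3); print(y,p,F,t)
    if F[1]<-9: break
E
```

```text
[[-68.7, 21.7, 88.0], [-30.1, 21.5, 88.0], [7.3, 21.6, 88.0], [-70.3, -20.9, 88.0], [8.0, -21.4, 88.0]] [[-132.1, 23.5, 60.0], [-78.6, 22.9, 60.0], [79.4, 23.0, 60.0]] [[77.8, -21.6, 50.0], [22.2, -21.1, 50.0]]
-60.5 [-29.06 -61.72 221.89] [-0.04 -6.24  2.56] 35.67
-60 [-29.02 -61.56 221.92] [-0.42 -7.72  3.74] 35.98
-59.5 [-29.   -61.41 221.93] [ 0.28 -8.76  4.14] 36.27
```

```bash
python3 - <<'E'
from h import *
arm.move_straight(W(-29,-90,222),v=120)
arm.move_straight(W(-40,-90,285),v=200)
arm.command_gripper(0,20)
arm.move_to(W(-106,-1,285),RX)
arm.move_straight(W(-106,-1,199),v=120)
arm.move_straight(W(-96,-1,199),v=40); arm.pause(.15); p,F0,t=fav(6); print(p,F0,t)
for x in np.arange(-95.2,-92.5,.3):
    arm.move_straight(W(x,-1,199),v=15);p,F,t=fav(5); print(round(x,1),p,F,t)
    if F[0]-F0[0]<-1.0: break
E
```

```text
[-96.06  -1.06 199.01] [-0.02  0.09  0.19] 40.83
-95.2 [-95.22  -0.97 198.99] [ 0.2  -0.13  0.06] 41.17
-94.9 [-94.89  -1.   198.98] [ 0.33  0.03 -0.08] 41.5
-94.6 [-94.59  -1.   199.  ] [-0.01 -0.25  0.18] 41.83
-94.3 [-94.31  -1.   198.99] [0.15 0.02 0.07] 42.17
-94.0 [-94.23  -0.99 198.99] [-1.93  0.03  0.77] 42.5
```

```bash
python3 - <<'E'
from h import *
arm.move_straight(W(-98,-1,200),v=40)
arm.move_straight(W(-98,0,235),v=100); arm.pause(.1)
arm.move_straight(W(-86,0,235),v=60); rep()
arm.move_straight(W(-57,0,235),v=25); arm.pause(.1); print(fav(4))
s=arm.state();T=Tcam("wrist",s);np.savez("w8.npz",T=T)
im=arm.capture("wrist"); cv2.imwrite("pics/w8.png",im[:,:,::-1])
im=arm.capture("top"); cv2.imwrite("pics/t8.png",cv2.resize(im[190:300,290:480,::-1],None,fx=4.2,fy=4.2))
E
```

```text
t 43.72 jig [-8.5480e+01 -1.5000e-01  2.3449e+02] F [-0.37 -0.64 -0.05]
(array([-5.6920e+01,  4.0000e-02,  2.3497e+02]), array([ 0.21, -0.22, -0.09]), 45.17)
```

View pics/w8.png

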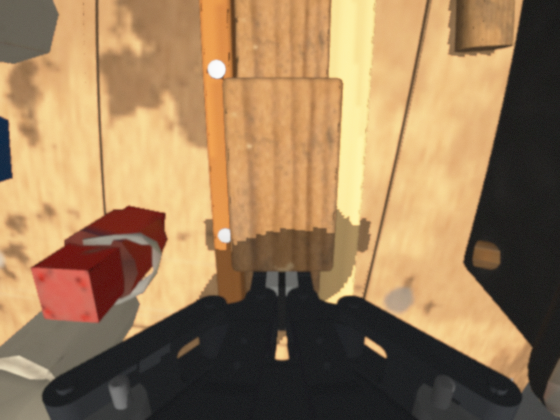

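```bash
python3 - <<'E'
from h import *
arm.move_straight(W(-55.2,0,235),v=12);arm.pause(.1);p,F,t=fav(3);print(p,F,t)
arm.move_straight(W(-54.3,0,235),v=10);arm.pause(.15);p,F,t=fav(3);print(p,F,t)
s=arm.state();T=Tcam("wrist",s)
im=arm.capture("wrist"); cv2.imwrite("pics/w9.png",im[:,:,::-1])
print([Jg(p).round(1).tolist() for p in back("wrist",[(227,80),(342,80)],88,np.load('w8.npz')["T"])])
# retreat and look from the open side
arm.move_straight(W(-64,0,235),v=30)
arm.move_straight(W(-75,0,330),v=200)
arm.move_to(W(0,-75,330),RY); arm.pause(.1)
s=rep();np.savez("w10.npz",T=Tcam("wrist",s))
im=arm.capture("wrist"); cv2.imwrite("pics/w10.png",im[:,:,::-1]); cv2.imwrite("pics/w10z.png",cv2.resize(im[60:290,90:490,::-1],None,fx=2,fy=2,interpolation=cv2.INTER_CUBIC))
E
```

```text
[-5.5210e+01 -2.0000e-02  2.3498e+02] [-0.55 -0.01  0.65] 45.73
[-5.429e+01 -1.000e-02  2.350e+02] [-0.88 -0.07  0.68] 46.17
[[32.7, 20.3, 88.0], [32.7, -21.5, 88.0]]
 t 48.71 jig [-1.9000e-01 -7.4740e+01  3.2952e+02] F [-0.29  0.01 -0.19]
```

View pics/w10.png

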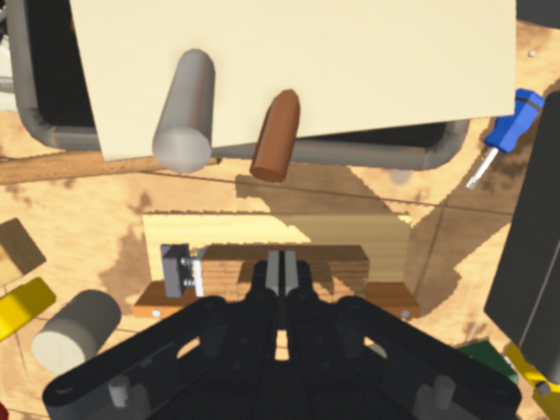

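View pics/w10z.png

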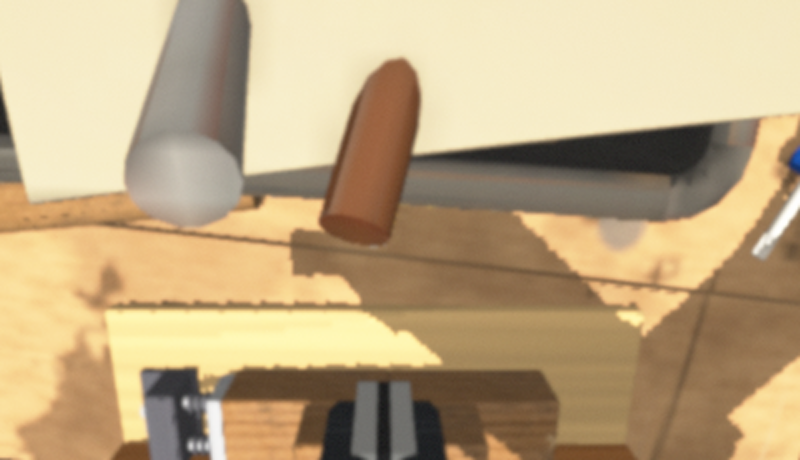

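```bash
python3 - <<'E'
from h import *
arm.move_to(W(-15,25,350),RY); arm.command_gripper(85); 
s=rep();np.savez("w11.npz",T=Tcam("wrist",s))
im=arm.capture("wrist"); cv2.imwrite("pics/w11.png",im[:,:,::-1]); cv2.imwrite("pics/w11z.png",cv2.resize(im[100:250,130:430,::-1],None,fx=2.6,fy=2.6,interpolation=cv2.INTER_CUBIC))
im=arm.capture("top"); cv2.imwrite("pics/t11.png",im[:,:,::-1])
E
```

```text
t 50.03 jig [-14.99  24.98 349.98] F [-0.46  0.71  0.16]
```

View pics/w11.png

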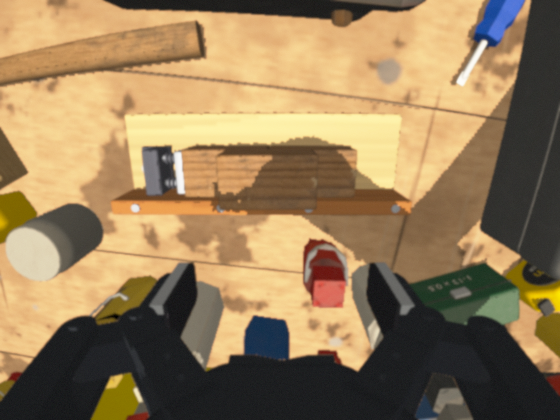

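View pics/w11z.png

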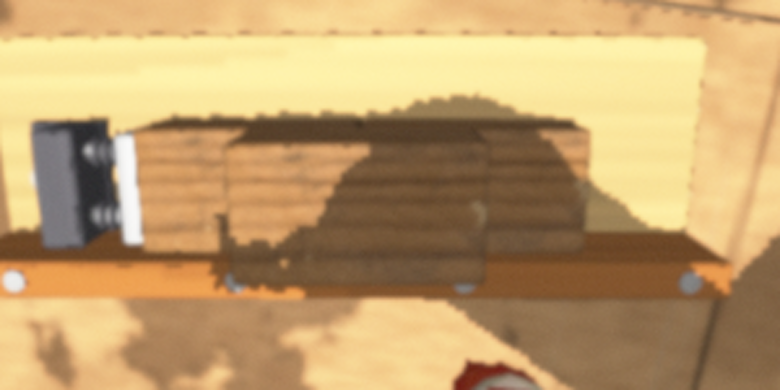

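```bash
python3 - <<'E'
from h import *
T=np.load("w11.npz")["T"]
Z=lambda p:np.array(p)/2.6+[130,100]
print("c",[Jg(p).round(1)[:2].tolist() for p in back("wrist",Z([(228,141),(229,280),(485,138),(484,287)]),88,T)])
print("course",[Jg(p).round(1)[:2].tolist() for p in back("wrist",Z([(138,130),(143,250),(587,130),(583,250)]),50,T)])
print("fence",[Jg(p).round(1)[:2].tolist() for p in back("wrist",Z([(10,262),(728,260)]),60,T)])
E
```

```text
c [[33.9, -22.7], [36.4, 20.5], [-42.2, -23.5], [-43.5, 22.8]]
course [[73.2, -21.9], [75.4, 21.1], [-81.8, -21.6], [-83.4, 21.2]]
fence [[120.3, 22.6], [-132.6, 22.0]]
```

```bash
python3 - <<'E'
import cv2,numpy as np
a=cv2.imread('pics/w9.png')[40:290,180:400]; b=cv2.imread('pics/w11.png')[140:225,195:345]
a=cv2.resize(a,None,fx=2.2,fy=2.2,interpolation=3)
b=np.clip(b.astype(float)*1.5,0,255).astype('uint8'); b=cv2.resize(b,None,fx=5.2,fy=5.2,interpolation=3)
cv2.imwrite('pics/w9z.png',a);cv2.imwrite('pics/w11y.png',b)
E
```

```text
(no output)
```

View pics/w9z.png

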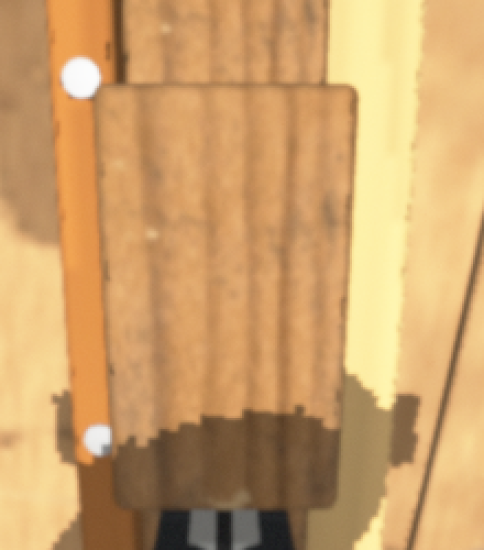

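View pics/w11y.png

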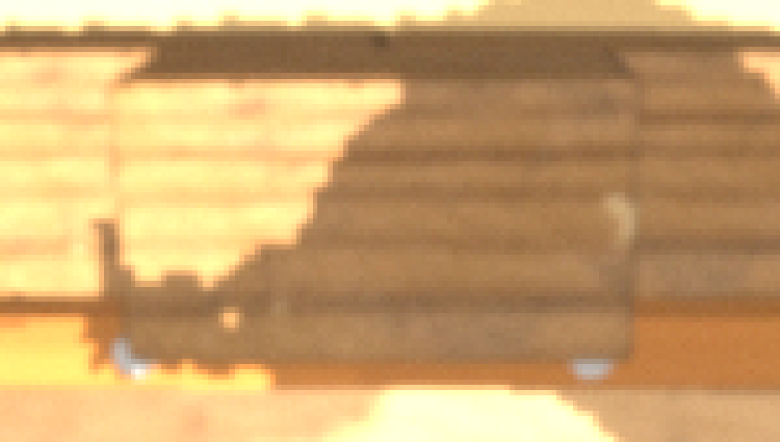

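```bash
python3 - <<'E'
from h import *
rep(); arm.close_job()
E
```

```text
t 50.13 jig [-15.02  25.03 349.98] F [-0.49  0.45  0.22]
the job is handed in; nothing more can be done
```

The lamination is dry-fitted and the job is handed in at 50.1 s, with the arm clear of everything. My last checks support the result, apart from one unexplained contact reading described below.

- **Lower course:** I pressed `block_a` and `block_b` flush to the fence. I then pushed from `block_b`'s outer end until the joint shut and the keeper was squeezed about 5 mm. The finger travel gave 4.8 mm and the 16.6 N push gave 5.2 mm, well short of the 10 mm stop. I eased off in small steps until the push force was zero. A later touch found `block_b`'s end within about 0.2 mm of where I left it.
- **Top block:** I pressed `block_c` to the fence and slid it until its end was 40 mm past `block_b`'s outer end by finger contact. In the last wrist picture its centre is 0.3 mm from the middle of the course. No gap shows at the end faces, and the block looks square.
- **Bystanders:** I touched none of them on purpose, and none looked moved in the pictures. I did not measure their positions again at the end.

**Checks that disagreed:**
- **Contact reading:** When I pressed `block_c` to the fence, the gripper met it about 3 mm sooner than it met the lower blocks. I think a wider part of the finger touched it, but I did not confirm that. The pictures put it within about 0.5 mm of the lower course across the fence.
- **Early shift:** `block_c` also moved sideways a little while I was pressing `block_b` to the fence, before its own turn.

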